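# Open the photometer's push-latch sample hatch

## Robot

A 6-joint arm with a two-finger parallel gripper is mounted at the origin on a cart in front of the work surface, level with it; the furniture and walls round the work are solid. World frame = base frame: x ahead of the robot, y to its left, z up, the work surface at z = 0. Lengths are in mm, angles in rad, forces in N, time in s.
With the tool pointing down it reaches from about 350 to 775 mm from the base axis. Payload 7.3 kg.
Tool frame: the origin (TCP) lies at the very end of the fingers, on their centre line; the grasp point (between the pads) lies 19 mm behind it (bot.grip_point_offset is the distance from the TCP to the grasp point, in mm); z points along the fingers, y is the line along which they close (so a half turn about z gives the same grasp; the last joint's range is limited). The gripper opens to 92 mm and grips with 3 to 60 N. Pads are 19 mm wide; open, the fingers measure 130 mm over their backs; the gripper's body (75 mm by 190 mm) begins 47 mm behind the grasp point.
Start: joints at [1.021, 0.342, 1.524, -0, 1.275, -0.146], TCP at [206.268, 482.802, 226.741] pointing down, gripper open.
Joint ranges: [-2.53, 2.53], [-0.77, 2.02], [0.04, 2.7], [-1, 4.14], [0.28, 2.66], [-3.11, 3.11]. Speed limits (rad/s): [2.57, 2.57, 3.14, 3.14, 3.14, 3.14].

## Interface

Orientations are given as [roll, pitch, yaw] about the fixed x, y, z axes, in that order (R = Rz(yaw) Ry(pitch) Rx(roll)).
In Python, from plant import bot gives the robot as it stands. The module is installed in compiled form; this text tells all that it offers.
- The arm moves only by the shell command python3 -m jog 'ROWS' [OPENING]. ROWS is JSON, a list of rows, each a list of 6 numbers: the shift along the tool's x, y, z in mm, then the turn, a rotation vector about the tool's x, y, z in rad. In form: [[dx, dy, dz, rx, ry, rz], ...]. A call has 1 to 12 rows; each row shifts and turns the commanded pose from where the row before left it, along the tool's axes as they then stand; what a row does not reach is not made up. A row lasts 1/10 s, in which the tool goes at most 50 mm and 8.59 degrees, less where a joint would pass 70% of its speed; a pose out of reach is approached as far as the arm can. A call with a gripper value outside its range is refused whole. OPENING is the opening in per cent of the stroke, from 0 (shut) to 100 (fully open), set as the call begins (- or left out, the last holds). The fingers move at their own pace and stop on an object; the grip force is fixed at half the most. Time passes only in rows, so rows that do not move let the fingers close. It gives the time, the measured TCP pose, the force, the opening and the grip force at its end, in the units of the state.
- bot.get_obs(): the state, without advancing time (a new reading comes with each control period).
- bot.capture(name): name is "side" or "top" or "wrist"; returns the picture (400x640x3 uint8, red, green, blue); there is no depth.
- bot.camera_model(name): a dict with "fx", "fy", "cx", "cy" (pixels), "dist_coeffs" ([k1, k2, p1, p2, k3] as OpenCV has them; the pictures are not rectified), "position" and "orientation" of the camera in the world; the wrist camera has in their place "T_tool_cam" (4x4, takes a point from camera to tool coordinates, whose origin is the TCP and whose axes are the flange's). Camera axes: x right, y down, z forward; pixel columns grow to the right and rows downward; lengths in mm; the calibration is good to about 2 mm. A picture is of the moment at which its call begins: read the wrist's pose just before it. camera_model takes no time and is no camera call.
- bot.close_job(): hands the job in; it is judged then, once.
Trained networks look in the newest picture that a camera, given by its name, has taken for a name from the list of things; names that differ only in an ending like _2 or _b are one class to them, and where a whole thing is asked for, a point or a joint stands for the part that bears it (a point fixed in the world has none). Each returns a list of dicts, best first, with "p" (0 to 1); they miss things now and then, are a little off and sometimes report something else, mostly with a low value. They report only what shows in the picture. A call takes as long as a camera call.
- bot.outline_of(target, camera): "mask" (400x640 bool, what is visible of it) and "pixel" ([column, row] in pixels, amid what is visible of it).
The state is a dict: "time": time; "joint_positions": joint angles; "dq": joint speeds; "tau": joint torques, N m; "tool_pos": TCP position; "tcp_rot": TCP orientation; "contact_force": force on the tool from outside, world axes, zero at the start; "moment": the same for the moment, N m; "grip_width": finger opening in mm; "finger_force": force on a finger pad.
Only numpy, scipy, OpenCV 4.12 (cv2) and the standard library are available. Lean on these libraries where they do the work, as an engineer would, in place of code of your own. Each camera call takes 0.05 s, during which the arm holds its last target. There are 200 camera calls.

## Task

The measurement is over and the vial has to come out next, so open the photometer's sample hatch, the larger of the two lids on its rear deck. With the closed fingertips press the hatch's ribbed front edge fully in and let go, so that its push-push latch releases and it pops up; see that it stays up by itself, then push it on over backwards until it rests at its rear stop. Only touch, press and push: pick nothing up, keep the smaller lamp hatch shut, and leave the photometer, the vials and the other things where they are.

Things in the scene. Friction and masses are not known exactly. Their poses are not given: they have to be found in the camera images.
- photometer: bench photometer, 156 (x) x 164 (y) x 86 mm high, about 3 kg, loose on rubber feet. Origin: on the bench under the middle; x to its rear, y to its left, z up. Keys and display on a front panel sloping up from 50 mm to the flat deck (z 86, from x -26 to +74 mm). Two grey rear-hinged hatches in it: sample hatch (58 wide, on the right) and smaller lamp hatch (40 wide, on the left)
- sample_hatch (a joint): sample hatch angle, rad. 0 latched, top 7 mm above the deck; negative pressed in: resists with 2 to 4 N, latch releases at -0.056 (4 mm at the front edge), bottoms at -0.097 (7 mm, flush). Let go, it rises in about 2 s to 1.0 to 1.15 and stops there; its friction hinge stays where put (1 to 2 N at the edge to swing it on), stop at 2.0. Pressed fully in again, it latches
- sample_hatch_pad (a point): where to press: middle of the sample hatch's three ribs, on its top face, 10 mm in from the free front edge and 62 mm from the hinge axis; at x -4, y -34, z 93 mm on the photometer while latched. Turns with the hatch (latched: axes as the photometer's)
- sample_hatch_edge (a point): middle of the sample hatch's free edge, half way through the 6 mm thickness, 72 mm from the hinge axis. The lid is 58 mm wide; under the middle of this edge a latch tongue, 19 mm wide, stands 18 mm off the underside. In the popped-up pose this edge is about 64 mm above the hinge axis and 33 mm before it, the tongue's tip 49 mm above and 49 mm before it
- sample_hinge (a point): middle of the sample hatch's hinge axis, x +58, y -34, z 90 mm on the photometer; the axis runs along y. Fixed to the photometer, same axes. To swing the hatch over, push it to +x from the front, well above the hinge
- lamp_hatch (a joint): angle of the smaller lamp hatch (50 mm deep, 40 wide, centred at y +47 mm on the photometer, free edge at x +6), same mechanism; 0 to 0.01 latched shut. It is to stay shut
- vial_in_well: capped glass vial, 15 mm across, 46 high, standing in the sample well under the sample hatch; origin at its underside, 34 mm above the bench
- vial_rack: black divided rack, 54 x 142 x 28 mm, standing to the right of the photometer with two capped vials in it; origin at its underside
- vial_a: capped vial with a red cap, 15 mm across, 46 high, in the rack; origin at its underside
- vial_b: capped vial with a black cap, 15 mm across, 46 high, in the rack; origin at its underside
- tweezers: steel tweezers, 115 mm, lying on the bench to the right of the rack; origin at the middle of the underside
- ptfe_tape: white roll of thread tape, 48 mm across, 13 high, lying flat on the bench to the right of the rack; origin at its underside

How it is judged (in metres and radians):
On the way, in this order (a step that is already met when the one before it is completed fails the run):
1. the sample hatch is pressed in with the fingers until its latch can release (value of joint sample_hatch below -0.05 rad and contact force between the fingers and photometer above 0.3 N), for 0.02 s.
2. the fingers have let go and the sample hatch has popped up and stands by itself, untouched, for half a second (value of joint sample_hatch between 0.85 and 1.4 rad and contact force between each of the fingers, the arm and photometer below 0.05 N), for 0.5 s.
At the end, for the whole second after the job is handed in: the sample hatch lies at its rear stop (angle over 1.85 rad) at rest, the lamp hatch is shut (within 0.03 rad), the vial still stands in its well, the photometer stands level within 20 mm of its place, and the rack, its vials, the tweezers and the tape roll are within 20 mm of theirs (value of joint sample_hatch above 1.85 rad and value of joint lamp_hatch between -0.03 and 0.03 rad and velocity of joint sample_hatch below 0.05 rad/s and distance of each of photometer, vial_rack, vial_a, vial_b, tweezers, ptfe_tape from where it was at the start of the episode below 0.02 m and angle between photometer's own z axis and vertical below 0.03 rad and x of vial_in_well in the frame of photometer between 0.016 and 0.028 m and z of vial_in_well in the frame of photometer below 0.04 m); the robot touches nothing.
It fails at once if the lamp hatch is opened (value of joint lamp_hatch above 0.1 rad).
It fails at once if the photometer is lifted, tipped or shoved more than 30 mm (height (world z) of photometer above 0.01 m or angle between photometer's own z axis and vertical above 0.1 rad or distance of photometer from where it was at the start of the episode above 0.03 m).
It fails at once if the vial is lifted out of its well (z of vial_in_well in the frame of photometer above 0.05 m).
It fails at once if the rack, a vial in it, the tweezers or the tape roll is picked up or knocked more than 30 mm (distance of any of vial_rack, vial_a, vial_b, tweezers, ptfe_tape from where it was at the start of the episode above 0.03 m or height (world z) of any of vial_rack, vial_a, vial_b, tweezers, ptfe_tape above 0.025 m).
It also fails if it takes over 48 s, if anything falls off the work surface, if the arm or the gripper's body presses on something with over 40 N, if the wrist force passes 120 N, or if a joint passes its speed limit or range.

## Working session

There is one attempt and no reset: what is moved stays moved. The work goes in short steps, Python scripts to look and compute and a shell command to move; the robot and the scene stay as the last step left them, time stands still between calls to the robot, and variables do not carry over. Pictures are saved under pics/ and viewed, at most 10 in all, crops included, and the job is handed in when it is done.

```bash
mkdir -p pics; cat > h.py <<'E'
import numpy as np, cv2
from plant import bot
from scipy.spatial.transform import Rotation as R
def cam(n):
    m=bot.camera_model(n);K=np.array([[m['fx'],0,m['cx']],[0,m['fy'],m['cy']],[0,0,1]],float)
    return m,K,np.array(m['dist_coeffs'],float)
def pose(n):
    m,K,d=cam(n)
    if 'T_tool_cam' in m:
        o=bot.get_obs();T=np.eye(4);T[:3,:3]=R.from_euler('xyz',o['tcp_rot']).as_matrix();T[:3,3]=o['tool_pos']
        T=T@np.array(m['T_tool_cam']);return T[:3,:3],T[:3,3]
    q=np.array(m['orientation'],float)
    Rm=q if q.shape==(3,3) else R.from_euler('xyz',q).as_matrix() if q.size==3 else R.from_quat(q).as_matrix()
    return Rm,np.array(m['position'],float)
def onplane(n,px,z,P=None):
    m,K,d=cam(n);Rm,t=P or pose(n)
    u=cv2.undistortPoints(np.array(px,float).reshape(-1,1,2),K,d)[:,0]
    v=np.c_[u,np.ones(len(u))]@Rm.T
    return t+v*((z-t[2])/v[:,2])[:,None]
def proj(n,X,P=None):
    m,K,d=cam(n);Rm,t=P or pose(n)
    return cv2.projectPoints((np.array(X,float).reshape(-1,3)-t)@Rm,np.zeros(3),np.zeros(3),K,d)[0][:,0]
E
python3 - <<'E'
from h import *
for n in('top','side'):
    print(n,{k:np.round(v,3).tolist() for k,v in bot.camera_model(n).items()})
    im=bot.capture(n);cv2.imwrite(f'pics/{n}0.png',im[:,:,::-1])
    for t in('photometer','sample_hatch','lamp_hatch','vial_rack'):
        for r in bot.outline_of(t,n)[:2]: 
            print(t,r['p'],r['pixel'],r['mask'].sum(), cv2.minAreaRect(np.argwhere(r['mask'])[:,::-1].astype(np.float32)))
print(bot.get_obs())
E
```

```text
top {'fx': 519.446, 'fy': 519.446, 'cx': 324.049, 'cy': 197.449, 'dist_coeffs': [-0.104, 0.0, 0.0, 0.0, 0.0], 'position': [189.857, 130.068, 1409.441], 'orientation': [-2.958, 0.003, -1.567]}
photometer 0.95 [247.7, 219.4] 4044 ((244.97134399414062, 220.3968505859375), (63.0568962097168, 65.358642578125), 74.47589111328125)
photometer 0.15 [254.0, 202.7] 601 ((253.47061157226562, 204.88235473632812), (28.619203567504883, 21.828205108642578), 75.96376037597656)
sample_hatch 0.94 [254.6, 199.5] 591 ((253.47061157226562, 204.88235473632812), (28.619203567504883, 21.828205108642578), 75.96376037597656)
lamp_hatch 0.75 [222.9, 207.9] 279 ((221.98077392578125, 208.90386962890625), (20.592193603515625, 14.120362281799316), 78.69007110595703)
vial_rack 0.8 [375.8, 222.0] 1008 ((376.01702880859375, 222.15892028808594), (21.626224517822266, 51.633052825927734), 83.8844985961914)
side {'fx': 381.441, 'fy': 381.441, 'cx': 314.204, 'cy': 202.995, 'dist_coeffs': [0.031, 0.0, 0.0, 0.0, 0.0], 'position': [392.855, -844.429, 635.061], 'orientation': [-2.084, -0.02, -0.032]}
photometer 0.95 [296.3, 18
[... 571 characters left out ...]
86.18592071533203)
{'time': 0.5, 'joint_positions': array([ 1.02099913e+00,  3.42049520e-01,  1.52410072e+00,  4.50390320e-06,
        1.27540365e+00, -1.46016932e-01]), 'dq': array([-0.00026792, -0.00091088, -0.00030871, -0.0009425 ,  0.00141221,
        0.00018527]), 'tau': array([-7.60928706e-04, -4.30813050e+01, -2.44313854e+01,  7.17136357e-02,
        4.90718835e-02, -3.83365079e-05]), 'tool_pos': array([206.26699779, 482.80189013, 226.71453295]), 'tcp_rot': array([3.14155367e+00, 1.37732649e-06, 2.73781107e+00]), 'contact_force': array([ 0.98124808,  0.22828246, -0.82036154]), 'moment': array([-0.02761387,  0.00273729, -0.04361667]), 'finger_force': 0.0, 'grip_width': 91.665712176903}
```

```bash
python3 - <<'E'
from h import *
im=cv2.imread('pics/top0.png');cv2.imwrite('pics/top0c.png',cv2.resize(im[140:290,190:410],None,fx=3.6,fy=3.6,interpolation=cv2.INTER_CUBIC))
im=bot.capture('top')
for t,z in(('sample_hatch',93),('lamp_hatch',93),('photometer',80)):
    r=bot.outline_of(t,'top')[0];b=cv2.boxPoints(cv2.minAreaRect(np.argwhere(r['mask'])[:,::-1].astype(np.float32)))
    print(t,onplane('top',b,z).round(0).tolist(),onplane('top',b.mean(0),z).round(1))
for t,z in(('sample_hatch',93),('lamp_hatch',93)):
    bot.capture('side');r=bot.outline_of(t,'side')[0];b=cv2.boxPoints(cv2.minAreaRect(np.argwhere(r['mask'])[:,::-1].astype(np.float32)))
    print(t,onplane('side',b.mean(0),z).round(1))
E
```

```text
sample_hatch [[444.0, 356.0, 93.0], [461.0, 298.0, 93.0], [385.0, 275.0, 93.0], [369.0, 333.0, 93.0]] [[414.6 315.6  93. ]]
lamp_hatch [[425.0, 426.0, 93.0], [435.0, 386.0, 93.0], [379.0, 370.0, 93.0], [369.0, 410.0, 93.0]] [[401.9 397.9  93. ]]
photometer [[433.0, 446.0, 80.0], [478.0, 282.0, 80.0], [318.0, 237.0, 80.0], [275.0, 397.0, 80.0]] [[375.2 339.9  80. ]]
sample_hatch [[416.5 311.2  93. ]]
lamp_hatch [[403.7 393.3  93. ]]
```

View pics/top0c.png

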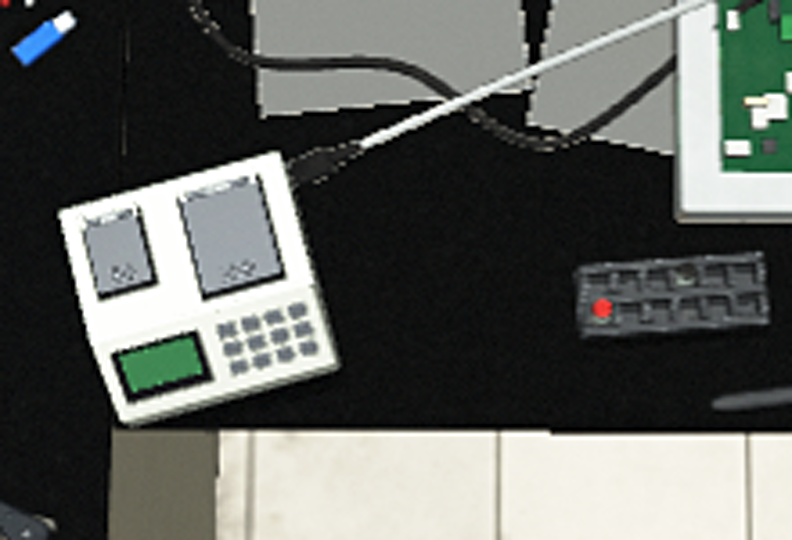

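```bash
python3 -m jog '[[-40,-15,0,0,0,0],[-40,-15,0,0,0,0],[-40,-15,0,0,0,0],[-40,-15,0,0,0,0],[-40,-16,0,0,0,0],[-37,-16,0,0,0,0],[0,0,-10,0,0,-0.136],[0,0,-10,0,0,-0.136],[0,0,-10,0,0,-0.136],[0,0,0,0,0,-0.136],[0,0,0,0,0,-0.136],[0,0,0,0,0,0]]' 0
python3 - <<'E'
from h import *
print(bot.camera_model('wrist')['T_tool_cam'])
P=pose('wrist');im=bot.capture('wrist');cv2.imwrite('pics/w1.png',im[:,:,::-1])
for t in('sample_hatch','lamp_hatch'):
    for r in bot.outline_of(t,'wrist')[:2]:
        b=cv2.boxPoints(cv2.minAreaRect(np.argwhere(r['mask'])[:,::-1].astype(np.float32)))
        print(t,r['p'],b.round(0).tolist(),onplane('wrist',b,93,P).round(1)[:,:2].tolist(),onplane('wrist',b.mean(0),93,P))
E
```

```text
time: 2.1
tool_pos: [388.1, 305.0, 256.8]
tcp_rot: [3.141, 0.0, -2.864]
contact_force: [-0.3, 0.9, 0.1]
grip_width: 2.1
finger_force: 0.0
[[-6.42331679e-04 -9.58350790e-01 -2.85592980e-01  7.72866841e+01]
 [ 9.99999779e-01 -6.64597202e-04 -1.89580404e-05 -4.21196002e-02]
 [-1.71635842e-04 -2.85592929e-01  9.58351005e-01 -1.57698447e+02]
 [ 0.00000000e+00  0.00000000e+00  0.00000000e+00  1.00000000e+00]]
sample_hatch 0.89 [[291.0, 175.0], [352.0, 175.0], [352.0, 252.0], [291.0, 252.0]] [[384.1, 278.9], [368.5, 333.7], [443.1, 357.2], [459.7, 298.7]] [[412.60562348 316.74757765  93.        ]]
sample_hatch 0.33 [[13.0, 96.0], [41.0, 95.0], [42.0, 107.0], [13.0, 109.0]] [[382.0, 13.5], [373.4, 40.5], [384.3, 42.1], [393.0, 15.0]] [[383.12596768  27.88784178  93.        ]]
lamp_hatch 0.68 [[382.0, 250.0], [386.0, 193.0], [427.0, 196.0], [423.0, 253.0]] [[433.0, 385.1], [376.7, 369.7], [368.4, 409.2], [424.6, 426.7]] [[399.98364679 397.3544378   93.        ]]
lamp_hatch 0.29 [[291.0, 175.0], [352.0, 175.0], [352.0, 250.0], [291.0, 250.0]] [[384.1, 278.9], [368.5, 333.7], [441.0, 356.6], [457.6, 298.1]] [[411.63297331 316.46727827  93.        ]]
```

View pics/w1.png

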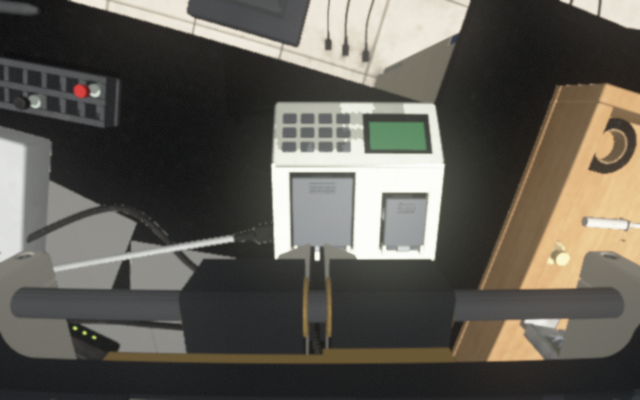

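View pics/side0.png

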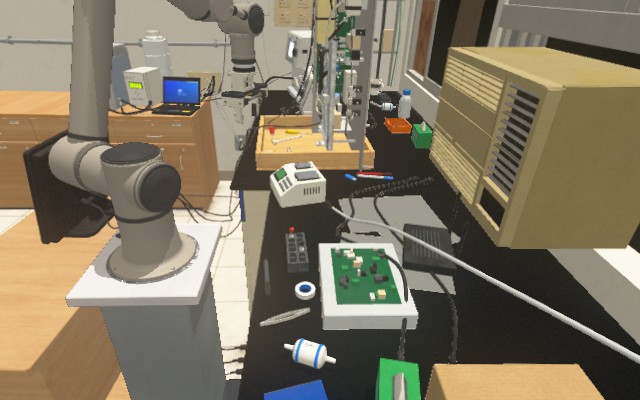

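```bash
python3 -m jog '[[-2,4.5,0,0,0,0],[0,0,40,0,0,0],[0,0,40,0,0,0],[0,0,40,0,0,0],[0,0,30,0,0,0],[0,0,6,0,0,0],[0,0,0,0,0,0],[0,0,0,0,0,0]]'
```

```text
time: 3.05
tool_pos: [389.8, 310.7, 102.2]
tcp_rot: [3.141, 0.003, -2.866]
contact_force: [-0.3, 0.9, 0.5]
grip_width: 0.7
finger_force: 0.0
```

The side view shows the photometer at about (298,183) with free space around it, and the wooden tray behind it is low. Next I press the hatch.

```bash
python3 -m jog '[[1,0,5,0,0,0],[0,0,3,0,0,0],[0,0,2,0,0,0],[0,0,2,0,0,0],[0,0,0,0,0,0],[0,0,0,0,0,0]]'
```

```text
time: 3.65
tool_pos: [388.1, 309.9, 89.0]
tcp_rot: [3.141, 0.001, -2.865]
contact_force: [0.2, 0.7, 3.2]
grip_width: 0.6
finger_force: 1.5
```

```bash
python3 -m jog '[[0,0,1,0,0,0],[0,0,1,0,0,0],[0,0,0.5,0,0,0],[0,0,0,0,0,0],[0,0,0,0,0,0]]'
```

```text
time: 4.15
tool_pos: [388.3, 310.0, 87.4]
tcp_rot: [3.141, 0.002, -2.865]
contact_force: [-1.3, -1.1, 13.1]
grip_width: 1.0
finger_force: 6.6
```

```bash
python3 -m jog '[[0,0,-10,0,0,0],[0,0,-30,0,0,0],[5,0,-45,0,0,0],[20,0,-45,0,0,0],[25,0,-30,0,0,0],[20,0,0,0,0,0],[0,0,0,0,0,0],[0,0,0,0,0,0],[0,0,0,0,0,0],[0,0,0,0,0,0],[0,0,0,0,0,0],[0,0,0,0,0,0]]'
python3 -m jog '[[0,0,0,0,0,0],[0,0,0,0,0,0],[0,0,0,0,0,0],[0,0,0,0,0,0],[0,0,0,0,0,0],[0,0,0,0,0,0],[0,0,0,0,0,0],[0,0,0,0,0,0],[0,0,0,0,0,0],[0,0,0,0,0,0],[0,0,0,0,0,0],[0,0,0,0,0,0]]'
python3 -m jog '[[0,0,0,0,0,0],[0,0,0,0,0,0],[0,0,0,0,0,0],[0,0,0,0,0,0],[0,0,0,0,0,0],[0,0,0,0,0,0],[0,0,0,0,0,0],[0,0,0,0,0,0],[0,0,0,0,0,0],[0,0,0,0,0,0],[0,0,0,0,0,0],[0,0,0,0,0,0]]'
python3 - <<'E'
from h import *
P=pose('wrist');im=bot.capture('wrist');cv2.imwrite('pics/w2.png',im[:,:,::-1])
im=bot.capture('side')[130:220,230:370,::-1];cv2.imwrite('pics/s2.png',cv2.resize(im,None,fx=5,fy=5))
E
```

```text
time: 5.35
tool_pos: [320.7, 290.6, 245.8]
tcp_rot: [-3.141, -0.001, -2.866]
contact_force: [0.1, -0.5, -0.1]
grip_width: 0.7
finger_force: 0.0
time: 6.55
tool_pos: [320.4, 290.6, 246.2]
tcp_rot: [3.142, 0.0, -2.865]
contact_force: [-0.7, -0.5, 0.3]
grip_width: 0.5
finger_force: 0.0
time: 7.75
tool_pos: [320.5, 290.6, 246.2]
tcp_rot: [3.142, 0.0, -2.865]
contact_force: [-0.3, 0.0, 1.2]
grip_width: 0.6
finger_force: 0.0
```

View pics/s2.png

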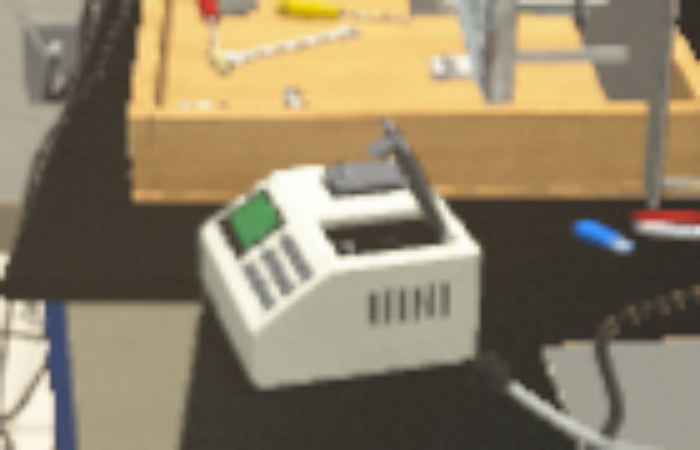

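View pics/w2.png

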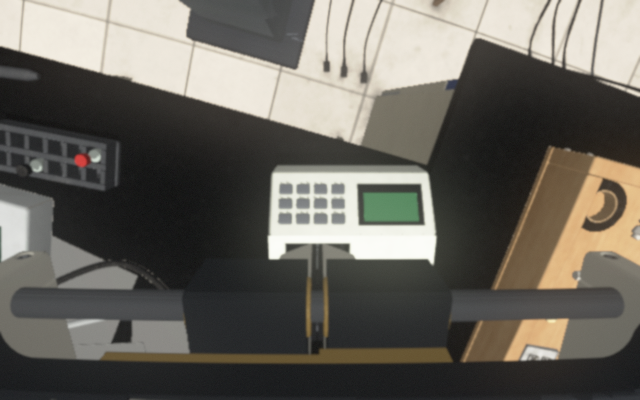

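The side view shows the sample hatch standing up at about (415,185), with the lamp hatch shut. The wrist view shows the photometer unmoved. Next I lower the fingers in front of the hatch and push it over.

```bash
python3 -m jog '[[0,0,40,0,0,0],[0,0,40,0,0,0],[0,0,30,0,0,0],[-20,0,0,0,0,0],[-20,0,0,0,0,0],[-15,0,0,0,0,0],[-10,0,0,0,0,0],[-5,0,0,0,0,0],[-5,0,0,0,0,0],[-5,0,0,0,0,0],[-5,0,0,0,0,0],[0,0,0,0,0,0]]'
python3 -m jog '[[-4,0,0,0,0,0],[-4,0,0,0,0,0],[-4,0,0,0,0,0],[-4,0,0,0,0,0],[-4,0,0,0,0,0],[-4,0,0,0,0,0],[0,0,0,0,0,0]]'
```

```text
time: 9.05
tool_pos: [402.7, 313.9, 136.3]
tcp_rot: [3.141, 0.001, -2.865]
contact_force: [1.2, -0.3, -0.1]
grip_width: -0.1
finger_force: 0.0
time: 9.75
tool_pos: [425.9, 320.5, 136.2]
tcp_rot: [3.141, 0.001, -2.866]
contact_force: [0.2, 1.2, -0.1]
grip_width: 0.6
finger_force: 0.0
```

```bash
python3 -m jog '[[-4,0,0,0,0,0],[-4,0,0,0,0,0],[-4,0,0,0,0,0],[-4,0,0,0,0,0]]'
python3 - <<'E'
from h import *
im=bot.capture('side')[110:220,230:370,::-1];cv2.imwrite('pics/s3.png',cv2.resize(im,None,fx=5,fy=5))
E
```

```text
time: 10.15
tool_pos: [441.1, 324.8, 136.2]
tcp_rot: [3.142, 0.0, -2.865]
contact_force: [0.4, -0.6, 0.3]
grip_width: 0.6
finger_force: 0.4
```

View pics/s3.png

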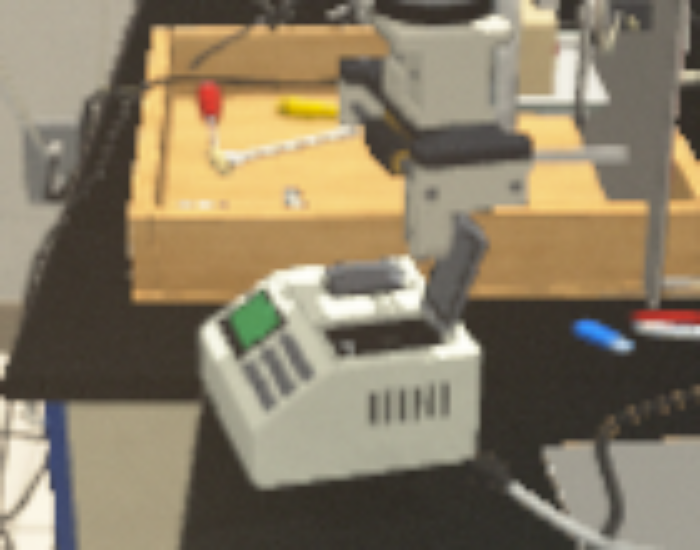

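The lid, at about (460,270), is now past vertical with the fingers against it. I keep pushing gently until it meets the stop.

```bash
python3 -m jog '[[-3,0,0,0,0,0],[-3,0,0,0,0,0],[0,0,0,0,0,0]]'; python3 -m jog '[[-2,0,0,0,0,0],[-2,0,0,0,0,0],[0,0,0,0,0,0]]'
```

```text
time: 10.5
tool_pos: [446.5, 326.3, 136.1]
tcp_rot: [3.142, -0.0, -2.865]
contact_force: [-0.5, -0.3, 0.2]
grip_width: 0.3
finger_force: 0.6
time: 10.8
tool_pos: [448.9, 327.0, 135.7]
tcp_rot: [-3.141, -0.004, -2.865]
contact_force: [-5.9, -0.9, 0.9]
grip_width: 0.4
finger_force: 8.5
```

```bash
python3 -m jog '[[-1,0,0,0,0,0],[0,0,0,0,0,0]]'; python3 -m jog '[[5,0,0,0,0,0],[20,0,0,0,0,0],[30,0,0,0,0,0],[30,0,-10,0,0,0],[20,0,-40,0,0,0],[20,0,-40,0,0,0],[20,0,-40,0,0,0],[0,0,0,0,0,0],[0,0,0,0,0,0],[0,0,0,0,0,0],[0,0,0,0,0,0],[0,0,0,0,0,0]]'
python3 - <<'E'
from h import *
im=bot.capture('side')[110:220,230:370,::-1];cv2.imwrite('pics/s4.png',cv2.resize(im,None,fx=5,fy=5))
E
```

```text
time: 11.0
tool_pos: [449.0, 327.1, 135.6]
tcp_rot: [-3.141, -0.005, -2.865]
contact_force: [-7.5, -1.4, 2.1]
grip_width: 0.4
finger_force: 9.4
time: 12.2
tool_pos: [311.8, 287.9, 265.1]
tcp_rot: [-3.141, -0.002, -2.866]
contact_force: [0.8, -0.1, -0.0]
grip_width: 0.3
finger_force: 0.0
```

View pics/s4.png

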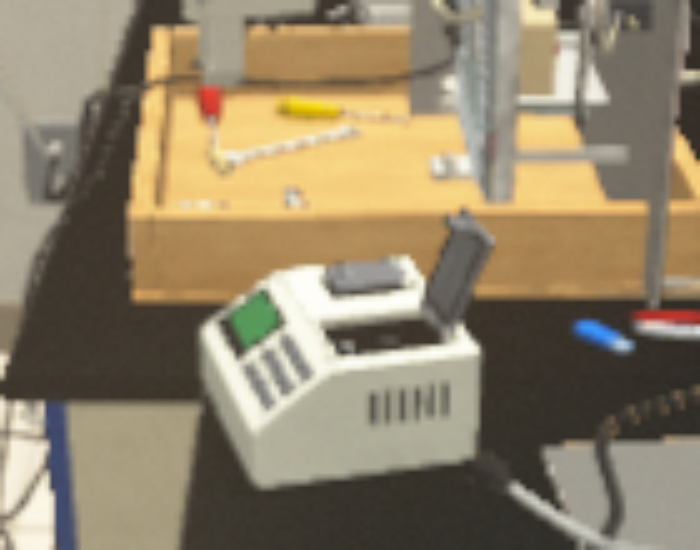

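The lid, at about (460,275), leans back at its stop. The push force rose well above the hinge friction, the lamp hatch is shut, and the photometer has not moved.

```bash
python3 -c "
from plant import bot
print(bot.close_job())"
```

```text
the job is handed in; nothing more can be done
None
```

The sample hatch popped up, stood by itself, and was pushed over to its rear stop, with the lamp hatch shut and the photometer unmoved in the last side view; the job is handed in at about 12 s, and no verdict came back.

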